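# Next part to the gauge on a cross-slot carrier plate

### The job

The piston pin at the dial gauge has been measured: slide its carrier straight along the slots into the front bay, clear of the crossing. Then slide the carrier with the hexagon sleeve through the crossing into the gauge station, gently, until it is over the roller catch and rests fully home against the stop. Do not ram the stop, and leave the bronze bush's carrier and the small parts beside the plate where they are.

Things in the scene. Friction and masses are not known exactly. Their poses are not given: they have to be found in the camera images.
- bed: Fixed plus-shaped steel plate with a cross of T-slots, top 32 mm up. Origin on the worktop under the crossing's centre; x runs from the front bay through the crossing to the gauge station, y to the left side bay. Slots 16 mm wide over a 32 mm undercut: carriers slide but cannot be lifted out. Side bays' centres at y = +58 and -58 mm (slots end at 62).
- front_bay (a point): Centre of the front bay on the bed's top, at x = -60 mm of the bed, 32 mm up; the slot lets a carrier's centre go to -66. A carrier whose centre is before -52 is clear of the crossing.
- station (a point): Nominal centre of the gauge station on the bed's top, at x = +61 mm of the bed. Its stop is clamped anew for each job: a carrier is home with its centre anywhere from 13 mm before to 13 mm behind this point; that place is not reported and must be felt. The dial gauge behind the stop is 62 mm high and begins 38 mm behind the home centre; its lightly sprung spindle meets the part.
- catch_mark (a point): Nominal place of the spring roller in the station's slot floor, x = +42 mm of the bed; it shifts together with the stop. Pushing a carrier over it starts 38 mm before home, takes about 8 to 15 N and is over 4 mm further on; plain sliding takes 1 to 3 N. In the last 4 mm the roller springs up behind the carrier's foot and presses it against the stop with about 5 N. Over 20 N damages the stop.
- carrier_pin: Aluminium plate 48 x 48 x 8 mm on a T-foot (stem 14 mm square, rounded), carrying an upright steel piston pin, 26 mm diameter, 60 mm high: it may be gripped, 8 to 68 mm above the origin (clamp screw 8 mm higher). Origin at the centre of the plate's underside; axes as the bed's. Starts at the gauge station, eased back off the stop to x = 40 mm of the bed, standing on the roller. 0.4 kg.
- carrier_sleeve: The same carrier with an upright steel hexagon sleeve clamped on it, 30 mm across flats, 42 mm high (8 to 50 mm above the origin, clamp screw 8 mm higher); two flats face +y and -y of the carrier, a good grip. A carrier that is leaned on or tilted binds in the slots: carry the hand's weight. Starts in the left or the right side bay, the bush's carrier in the other. About 0.5 kg.
- carrier_bush: The same carrier with a bronze bush, 30 mm diameter, 22 mm high. To stay in its side bay.
- bolt_long: Loose hexagon bolt, 68 mm, standing on its head on the worktop beside the plate, in the corner between station and right arm. Origin at its foot. Bystander.
- spring_small: Loose valve spring, 31 mm diameter, 45 mm high, standing on the worktop in the corner between the plate's front and left arms. Origin at its underside. Bystander.

How it is judged:
By the outcome, as a careful person would: the job done as asked, in the order asked, and still so for the second after the job is handed in, with the robot touching nothing.
It also fails if it takes over 59 s, if anything falls off the work surface, if the arm or the gripper's body presses on something with over 40 N, if the wrist force passes 120 N, or if a joint passes its speed limit or range.

### The arm

A 6-joint arm with a two-finger parallel gripper is mounted at the origin on a cart in front of the work surface, level with it; the furniture and walls round the work are solid. World frame = base frame: x ahead of the robot, y to its left, z up, the work surface at z = 0. Lengths are in m, angles in rad, forces in N, time in s.
With the tool pointing down it reaches from about 0.375 to 0.975 m from the base axis. Payload 3.8 kg.
Tool frame: the origin (TCP) lies between the finger pads; the fingertips stand 11 mm ahead of it and the grasp point (between the pads) lies 8 mm behind it; x points along the fingers, z is the direction in which the jaws open and shut, and the axes are right-handed (so a half turn about x gives the same grasp; the last joint's range is limited). The gripper opens to 85 mm and grips with 20 to 120 N. Pads are 22 mm wide; open, the fingers measure 114 mm over their backs; the gripper's body (76 mm by 85 mm) begins 54 mm behind the grasp point. The pads swing forward as they close: fully open they stand 13 mm farther back than shut.
Start: joints at [1.189, 0.264, 1.604, -0, 1.274, -0.037], TCP at [0.228, 0.635, 0.242] pointing down, gripper open.
Joint ranges: [-2.63, 2.63], [-0.94, 2.18], [0.31, 2.57], [-1.31, 4.45], [0, 2.66], [-2.55, 2.55]. Speed limits (rad/s): [2.57, 2.57, 3.14, 3.14, 3.14, 3.14].

### API

Orientations are given as a rotation vector (axis times angle).
In Python, from workcell import bot gives the robot as it stands.
- The arm moves only by the tool step_arm, never from a script. Its argument "targets" is one flat list of numbers, 7 for each row, row after row: the shift along the tool's x, y, z in m, then the turn, a rotation vector about the tool's x, y, z in degrees, then the closure in counts, from 0 (fully open) to 255 (shut). A call has 1 to 20 rows; each row is the pose to reach, as a shift and turn from the pose commanded when the call began, along the tool's axes at that moment; what a row does not reach only later rows make up. A row lasts 1/8 s, in which the tool goes at most 62.5 mm and 10.7 degrees, less where a joint would pass 70% of its speed; a pose out of reach is approached as far as the arm can. A call with a gripper value outside its range is refused whole. The fingers move at their own pace and stop on an object; "squeeze" is the grip in N (left out, the last holds). Time passes only in rows, so rows that repeat a pose let the fingers close. It gives the time, the measured TCP pose, the force and the opening at its end, in the units of the state.
- bot.read_state(): the state, without advancing time (a new reading comes with each control period).
- bot.read_camera(name): name is "scene" or "top" or "wrist"; returns a dict with "frame" (384x512x3 uint8, red, green, blue), "depth" (384x512 float32, m along the optical axis (not along the pixel's ray), 0 where there is no reading), "fx", "fy", "cx", "cy" (pixels), "rvec" (rotation vector, rad) and "tvec" (3), from world to camera coordinates, as OpenCV has them. Camera axes: x right, y down, z forward; pixel columns grow to the right and rows downward; lengths in m; the calibration is good to about 2 mm. A picture is of the moment at which its call begins.
- bot.finish_job(): hands the job in, once; it reports no verdict.
The state is a dict: "time": time; "q": joint angles; "joint_vel": joint speeds; "joint_torque": joint torques, N m; "tool_pos": TCP position; "tcp_rot": TCP orientation; "wrist_force": force on the tool from outside, world axes, zero at the start; "torque": the same for the moment, N m; "width": opening from 0.0 (shut) to 1.0 (fully open).
Only numpy, scipy, OpenCV 4.12 (cv2) and the standard library are available. Lean on these libraries where they do the work, as an engineer would, in place of code of your own. Each camera call takes 0.05 s, during which the arm holds its last target.

## Working session

There is one attempt and no reset: what is moved stays moved. The work goes in short steps, Python scripts to look and compute and a tool call to move; the robot and the scene stay as the last step left them, time stands still between calls to the robot, and variables do not carry over. Pictures are saved under pics/ and viewed, and the job is handed in when it is done.

Besides the shell and the picture viewer there is one more tool, called after "Call:" by a JSON object that holds its "fn" and its "kwargs", one argument or row to a line. step_arm: Moves the arm, as the interface text tells. Its arguments: {"type":"object","properties":{"targets":{"type":"array","items":{"type":"number"}},"squeeze":{"type":"number"}},"required":["targets"]}

```bash
mkdir -p pics; ls; cat > h.py <<'E'
import numpy as np, cv2
from scipy.spatial.transform import Rotation as R
from workcell import bot
def cam(n,save=None):
    c=bot.read_camera(n)
    if save: cv2.imwrite('pics/'+save+'.png',cv2.cvtColor(c['frame'],cv2.COLOR_RGB2BGR))
    return c
def ext(c):
    Rm=R.from_rotvec(np.array(c['rvec']).ravel()).as_matrix(); t=np.array(c['tvec']).ravel(); return Rm,t
def ray(c,u,v,z):
    Rm,t=ext(c); o=-Rm.T@t; d=Rm.T@np.array([(u-c['cx'])/c['fx'],(v-c['cy'])/c['fy'],1]); return o+d*(z-o[2])/d[2]
def cloud(c):
    Rm,t=ext(c); d=c['depth']; v,u=np.indices(d.shape)
    P=np.stack([(u-c['cx'])/c['fx']*d,(v-c['cy'])/c['fy']*d,d],-1)
    W=(P-t)@Rm; W[d<=0]=np.nan; return W
def proj(c,p):
    Rm,t=ext(c); q=Rm@np.array(p)+t; return c['fx']*q[0]/q[2]+c['cx'],c['fy']*q[1]/q[2]+c['cy']
E
python3 - <<'E'
from h import *
import pickle
for n in['scene','top','wrist']:
    c=cam(n,n+'0'); pickle.dump(c,open(n+'0.pkl','wb')); Rm,t=ext(c); print(n,-Rm.T@t,c['fx'])
s=bot.read_state(); print(s)
print(R.from_rotvec(s['tcp_rot']).as_matrix())
E
```

```text
pics
scene [ 0.1876007  -0.12831187  0.65236561] 464.39123184838905
top [0.42042586 0.35867055 0.8915623 ] 410.5281190281109
wrist [0.16395302 0.65773847 0.37342393] 268.3991132190104
{'time': 0.15, 'q': array([ 1.18907823e+00,  2.64607193e-01,  1.60507803e+00,  3.49502172e-07,
        1.27367785e+00, -3.69123461e-02]), 'joint_vel': array([ 0.0001847 , -0.0017743 , -0.0037999 ,  0.00030346,  0.00163412,
        0.00010931]), 'joint_torque': array([ 4.28075473e-04, -5.15905094e+01, -3.67957520e+01,  7.83892119e-05,
        8.05109565e-03,  8.17390656e-06]), 'tool_pos': array([0.22796456, 0.63475795, 0.24122016]), 'tcp_rot': array([-0.9525613 ,  1.35434441,  0.95096629]), 'wrist_force': array([-0.77122518,  0.04491194, -0.4212254 ]), 'torque': array([-0.01266735, -0.0171454 ,  0.01309201]), 'width': 1.0038891135055228}
[[-6.59819987e-04 -9.41141072e-01  3.38013382e-01]
 [-1.64287385e-03  3.38014020e-01  9.41139641e-01]
 [-9.99998433e-01  6.56693980e-05 -1.76920446e-03]]
```

View pics/scene0.png

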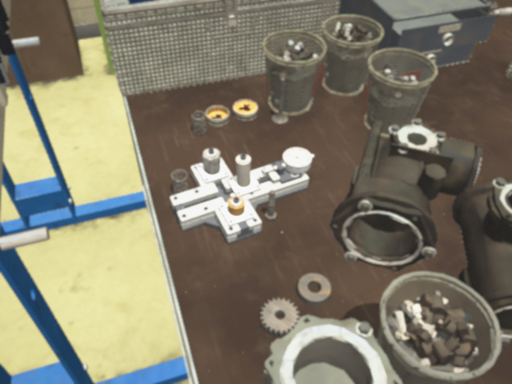

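View pics/top0.png

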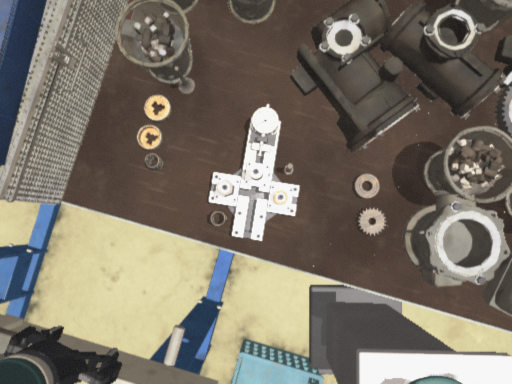

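View pics/wrist0.png

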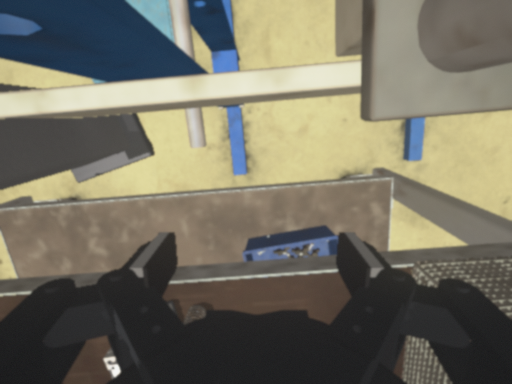

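The scene view shows the plus-shaped plate near (240,190): the hexagon sleeve is in the left bay (211,160), the pin at the station (243,170), the bronze bush in the right bay (236,207), and the dial gauge at (297,160). In the top view the crossing is around (254,193). Next I'll zoom in and measure.

```bash
python3 - <<'E'
from h import *
import pickle
c=pickle.load(open('top0.pkl','rb'))
f=c['frame'][95:250,195:310]; cv2.imwrite('pics/topz.png',cv2.cvtColor(cv2.resize(f,None,fx=5,fy=3.87*5/3.87*1.0 if 0 else 3.85,interpolation=cv2.INTER_CUBIC),cv2.COLOR_RGB2BGR))
W=cloud(c)
# bed plane points
sub=W[100:245,205:302]
z=sub[...,2]
h,e=np.histogram(z[np.isfinite(z)],bins=np.arange(-.01,.13,.004)); print(list(zip(np.round(e,3),h)))
m=(W[...,2]>.027)&(W[...,2]<.037); m[:,:200]=0;m[:,310:]=0;m[:95]=0;m[250:]=0
P=W[m]; print(P[:,:2].min(0),P[:,:2].max(0),len(P))
for u,v in[(256,193),(249,239),(265,120)]: print(ray(c,u,v,.032))
c=pickle.load(open('scene0.pkl','rb'))
f=c['frame'][135:250,160:325]; cv2.imwrite('pics/scenez.png',cv2.cvtColor(cv2.resize(f,None,fx=4.8,fy=4.8,interpolation=cv2.INTER_CUBIC),cv2.COLOR_RGB2BGR))
E
```

```text
[(np.float64(-0.01), np.int64(2)), (np.float64(-0.006), np.int64(922)), (np.float64(-0.002), np.int64(6407)), (np.float64(0.002), np.int64(728)), (np.float64(0.006), np.int64(573)), (np.float64(0.01), np.int64(181)), (np.float64(0.014), np.int64(22)), (np.float64(0.018), np.int64(14)), (np.float64(0.022), np.int64(12)), (np.float64(0.026), np.int64(307)), (np.float64(0.03), np.int64(1938)), (np.float64(0.034), np.int64(283)), (np.float64(0.038), np.int64(1061)), (np.float64(0.042), np.int64(244)), (np.float64(0.046), np.int64(45)), (np.float64(0.05), np.int64(39)), (np.float64(0.054), np.int64(102)), (np.float64(0.058), np.int64(353)), (np.float64(0.062), np.int64(346)), (np.float64(0.066), np.int64(46)), (np.float64(0.07), np.int64(24)), (np.float64(0.074), np.int64(7)), (np.float64(0.078), np.int64(96)), (np.float64(0.082), np.int64(79)), (np.float64(0.086), np.int64(21)), (np.float64(0.09), np.int64(13)), (np.float64(0.094), np.int64(4)), (np.float64(0.098), np.int64(68)), (np.float64(0.102), np.int64(36)), (np.float64(0.106), np.int64(28)), (np.float64(0.11), np.int64(3)), (np.float64(0.114), np.int64(0)), (np.float64(0.118), np.int64(0)), (np.float64(0.122), np.int64(0))]
[0.38219085 0.29268452] [0.64277293 0.47986122] 2432
[0.48018984 0.38068072 0.032     ]
[0.38396436 0.39369951 0.032     ]
[0.63611722 0.36406243 0.032     ]
```

View pics/topz.png

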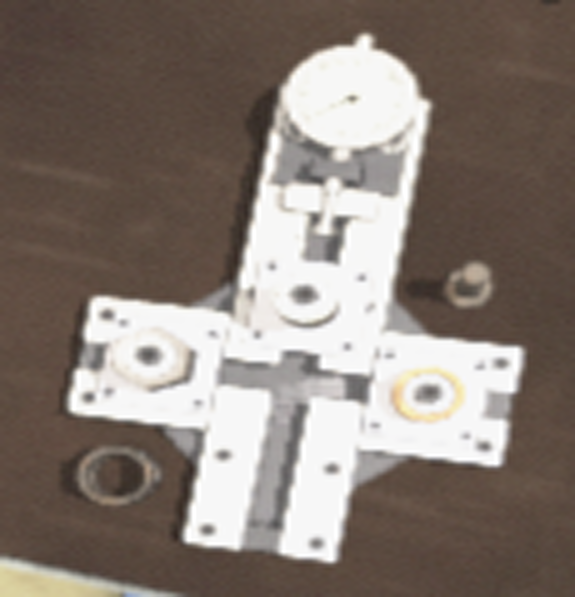

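View pics/scenez.png

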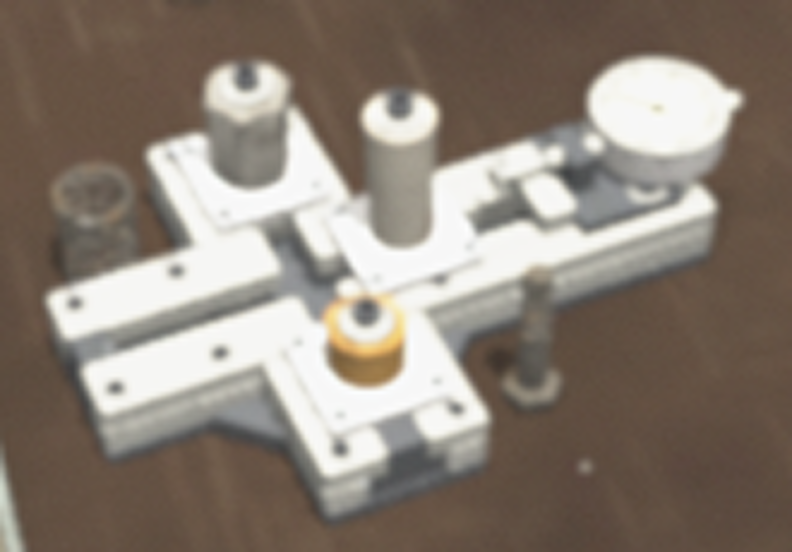

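```bash
cat > scr.py <<'E'
from h import *
def blob(c,u,v,r):
    g=cv2.cvtColor(c['frame'],cv2.COLOR_RGB2GRAY).astype(float)
    u0,v0=int(round(u)),int(round(v))
    for _ in range(3):
        p=g[v0-r:v0+r+1,u0-r:u0+r+1]; w=np.clip(np.percentile(p,60)-15-p,0,None)
        vv,uu=np.mgrid[v0-r:v0+r+1,u0-r:u0+r+1]
        U,V=(w*uu).sum()/w.sum(),(w*vv).sum()/w.sum(); u0,v0=int(round(U)),int(round(V))
    return U,V
E
python3 - <<'E'
from h import *
from scr import *
import pickle
ct=pickle.load(open('top0.pkl','rb')); cs=pickle.load(open('scene0.pkl','rb'))
g={'sleeve':((150,354),(246,77),.090),'pin':((304,295),(400,104),.108),'bush':((428,394),(367,312),.070)}
def tri(a,b):
    out=[];A=np.zeros((3,3));B=np.zeros(3)
    for c,(u,v) in a:
        Rm,t=ext(c);o=-Rm.T@t;d=ray(c,u,v,0)-o;d/=np.linalg.norm(d);M=np.eye(3)-np.outer(d,d);A+=M;B+=M@o
    return np.linalg.solve(A,B)
for k,(a,b,z) in g.items():
    ut=blob(ct,(a[0]+.5)/5-.5+195,(a[1]+.5)/3.85-.5+95,3)
    us=blob(cs,(b[0]+.5)/4.8-.5+160,(b[1]+.5)/4.8-.5+135,3)
    print(k,ut,us,ray(ct,*ut,z)[:2].round(4),ray(cs,*us,z)[:2].round(4),tri([(ct,ut),(cs,us)],0).round(4))
# plate edges from top mask, whites: front arm screws & lines
for n,(x,y) in dict(fl=(207,529),fr=(316,543),ml=(223,455),mr=(332,468),lu=(106,315),ll=(88,397),ru=(501,364),rl=(483,446)).items():
    u=blob(ct,(x+.5)/5-.5+195,(y+.5)/3.85-.5+95,2); print(n,u,ray(ct,*u,.032)[:2].round(4))
E
```

```text
sleeve (np.float64(224.25894443034767), np.float64(186.8222532352195)) (np.float64(210.5851370851371), np.float64(147.23376623376623)) [0.4874 0.4418] [0.4898 0.446 ] [0.4872 0.4412 0.0947]
pin (np.float64(255.39751146037983), np.float64(171.03798297314998)) (np.float64(242.26190476190476), np.float64(150.73214285714286)) [0.5172 0.3806] [0.5225 0.3894] [0.5162 0.3802 0.1178]
bush (np.float64(280.2019115890084), np.float64(196.72670250896056)) (np.float64(235.80431722196153), np.float64(199.42444861567338)) [0.4708 0.3311] [0.469  0.3266] [0.4713 0.3308 0.0647]
fl (np.float64(236.01096491228074), np.float64(232.11878654970764)) [0.3978 0.4211]
fr (np.float64(257.8661087866109), np.float64(235.72845188284518)) [0.3911 0.3753]
ml (np.float64(239.1643721318315), np.float64(212.7688777638715)) [0.4382 0.4153]
mr (np.float64(260.94817485353764), np.float64(216.25912573231187)) [0.4316 0.3695]
lu (np.float64(216.00455927051672), np.float64(176.29939209726442)) [0.5143 0.4657]
ll (np.float64(212.2486338797814), np.float64(197.7373145979703)) [0.4689 0.4726]
ru (np.float64(294.7373158756138), np.float64(188.9120294599018)) [0.49   0.2996]
rl (np.float64(291.28454916175804), np.float64(210.47122791119168)) [0.4447 0.3064]
```

```bash
cat >> h.py <<'E'
YAW=np.deg2rad(-8.3); C=np.array([.4795,.3861]); EX=np.array([np.cos(YAW),np.sin(YAW)]); EY=np.array([-EX[1],EX[0]])
def bed(p): d=np.array(p)[...,:2]-C; return np.stack([d@EX,d@EY],-1)
def unbed(x,y): return C+x*EX+y*EY
def goal(x,y,z,lim=None):
    s=bot.read_state(); M=R.from_rotvec(s['tcp_rot']).as_matrix()
    Md=np.column_stack([[0,0,-1],[-EX[0],-EX[1],0],[EY[0],EY[1],0]])
    d=M.T@(np.array([*unbed(x,y),z])-s['tool_pos']); r=R.from_matrix(M.T@Md).as_rotvec(degrees=True)
    print('t',s['time'],'bed',(bed(s['tool_pos'])*1e3).round(1),'z',round(s['tool_pos'][2]*1e3,1),'w',round(s['width'],3),'shift mm',(d*1e3).round(2),'turn',r.round(2)); F=s['wrist_force']; print('F bed',(F[:2]@EX).round(2),(F[:2]@EY).round(2),F[2].round(2),'T',s['torque'].round(2))
E
python3 - <<'E'
from h import *
import pickle
ct=pickle.load(open('top0.pkl','rb'))
W=cloud(ct); B=bed(W); z=W[...,2]
def rep(n,m): 
    m=m&np.isfinite(z); print(n,m.sum(),(B[m].min(0)*1e3).round(),(B[m].max(0)*1e3).round(),'z',np.percentile(z[m],[50,98]).round(3))
rep('gauge',(z>.05)&(B[...,0]>.075)&(B[...,0]<.2)&(abs(B[...,1])<.05))
rep('stopregion',(z>.036)&(z<.06)&(B[...,0]>.07)&(B[...,0]<.14)&(abs(B[...,1])<.03))
rep('bolt',(z>.012)&(B[...,0]>.03)&(B[...,0]<.12)&(B[...,1]<-.036)&(B[...,1]>-.09))
rep('spring',(z>.012)&(B[...,0]<-.035)&(B[...,0]>-.1)&(B[...,1]>.035)&(B[...,1]<.1))
goal(.040,0,.20)
E
```

```text
gauge 685 [ 77. -26.] [185.  26.] z [0.061 0.065]
stopregion 505 [ 76. -27.] [139.  27.] z [0.043 0.059]
bolt 75 [ 30. -90.] [ 68. -37.] z [0.039 0.069]
spring 110 [-78.  35.] [-36.  80.] z [0.041 0.046]
t 0.15 bed [-284.8  209.7] z 241.2 w 1.004 shift mm [  41.45 -359.99 -140.98] turn [-1.146e+01 -1.000e-01 -1.000e-02]
F bed -0.77 -0.07 -0.42 T [-0.01 -0.02  0.01]
```

```bash
python3 - <<'E'
from h import *
import pickle
ct=pickle.load(open('top0.pkl','rb'))
for n,p,z in [('bolt top',(477,272),.068),('bolt foot',(467,293),.005),('spring',(118,474),.045),('stop front',(330,222),.05),('stopcross L',(285,200),.045),('gauge front',(340,155),.06)]:
    print(n,(bed(ray(ct,(p[0]+.5)/5-.5+195,(p[1]+.5)/3.85-.5+95,z))*1e3).round(1))
E
```

```text
bolt top [ 65.3 -65.3]
bolt foot [ 62.1 -65.1]
spring [-62.3  63.1]
stop front [85.2 -1.8]
stopcross L [95.  18.9]
gauge front [119.8  -0.5]
```

Call:
{"fn": "step_arm", "kwargs": {
  "targets": [0.02, -0.06, -0.024, -2, 0, 0, 0, 0.041, -0.12, -0.047, -4, 0, 0, 0, 0.041, -0.18, -0.071, -6, 0, 0, 0, 0.041, -0.24, -0.094, -8, 0, 0, 0, 0.041, -0.3, -0.118, -10, 0, 0, 0, 0.041, -0.36, -0.141, -11.5, 0, 0, 0, 0.041, -0.36, -0.141, -11.5, 0, 0, 0, 0.041, -0.36, -0.141, -11.5, 0, 0, 0]
}}

```text
time: 1.15
tool_pos: [0.5197, 0.3801, 0.2008]
tcp_rot: [-1.1, 1.276, 1.101]
wrist_force: [-1.4, 1.1, -0.1]
width: 1.0
```

```bash
python3 - <<'E'
from h import *
import pickle
goal(.040,0,.060)
for n in['wrist','scene']:
    c=cam(n,n+'1'); pickle.dump(c,open(n+'1.pkl','wb'))
E
```

```text
t 1.15 bed [40.7 -0.1] z 200.8 w 1.0 shift mm [140.85   0.56   0.17] turn [-0.11 -0.01 -0.05]
F bed -1.54 0.9 -0.13 T [-0.03 -0.01 -0.02]
```

View pics/wrist1.png

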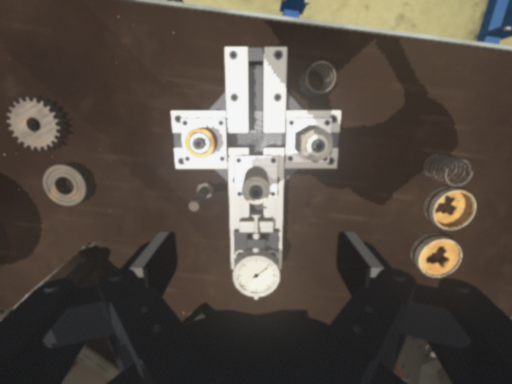

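View pics/scene1.png

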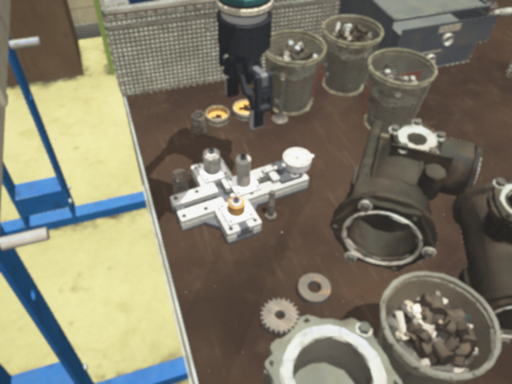

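```bash
python3 - <<'E'
from h import *
from scr import *
import pickle
c=pickle.load(open('wrist1.pkl','rb'))
f=c['frame'][35:305,160:350]; cv2.imwrite('pics/wz.png',cv2.cvtColor(cv2.resize(f,None,fx=2.2,fy=2.2,interpolation=cv2.INTER_CUBIC),cv2.COLOR_RGB2BGR))
for n,(u,v),z,r in [('sleeve',(317,146),.09,3),('bush',(200,143),.07,3),('pin',(258,190),.108,4),('fl?',(281,52),.032,3),('fr?',(234,52),.032,3),('ml',(281,97),.032,3),('mr',(234,97),.032,3),('ll',(334,118),.032,2),('lu',(334,160),.032,2),('rl',(179,117),.032,2),('ru',(179,159),.032,2)]:
    q=blob(c,u,v,r); print(n,np.round(q,1),(bed(ray(c,*q,z))*1e3).round(1))
E
```

```text
scr.py:8: RuntimeWarning: invalid value encountered in scalar divide
  U,V=(w*uu).sum()/w.sum(),(w*vv).sum()/w.sum(); u0,v0=int(round(U)),int(round(V))
Traceback (most recent call last):
  File "scr.py", line 8, in blob
    U,V=(w*uu).sum()/w.sum(),(w*vv).sum()/w.sum(); u0,v0=int(round(U)),int(round(V))
                                                             ~~~~~^^^
ValueError: cannot convert float NaN to integer
```

View pics/wz.png

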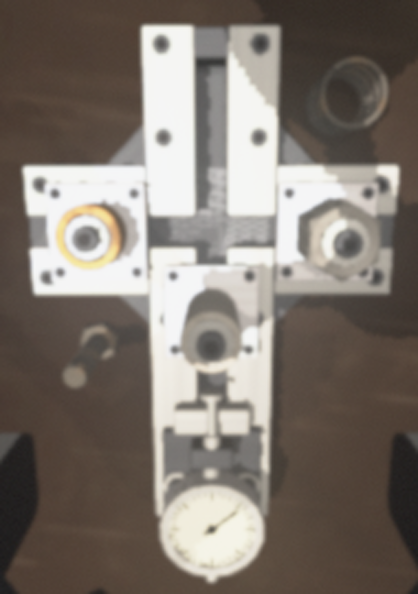

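```bash
python3 - <<'E'
from h import *
import pickle
c=pickle.load(open('wrist1.pkl','rb'))
for n,(x,y),z in [('sleeve',(347,242),.09),('bush',(87,237),.07),('pin',(212,344),.108),('fl',(261,43),.032),('fr',(161,43),.032),('ml',(258,137),.032),('mr',(163,137),.032),('ll',(380,184),.032),('lu',(376,277),.032),('rl',(40,184),.032),('ru',(45,277),.032),
 ('pinplate c1',(173,276),.04),('c2',(250,276),.04),('c3',(175,350),.04),('c4',(250,350),.04),('stop tip',(211,398),.045),('stop block',(212,408),.05),('bolt top',(74,376),.068),('bolt foot',(98,340),.005),('spindle tip',(211,443),.06)]:
    print(n,(bed(ray(c,160+(x+.5)/2.2-.5,35+(y+.5)/2.2-.5,z))*1e3).round(1))
E
```

```text
sleeve [-1.4 54.5]
bush [ -1.8 -55.9]
pin [36.6 -0.8]
fl [-87.1  22.2]
fr [-87.2 -24.2]
ml [-45.7  21.6]
mr [-45.8 -24.3]
ll [-23.6  82.1]
lu [22.6 83.4]
rl [-24.1 -85.6]
ru [ 22.2 -86.8]
pinplate c1 [ 20.5 -20.4]
c2 [20.6 18.2]
c3 [ 59.1 -20.1]
c4 [59.2 18.7]
stop tip [83.7 -1.6]
stop block [87.3 -1. ]
bolt top [ 63.6 -66.4]
bolt foot [ 63.3 -66.8]
spindle tip [102.2  -1.6]
```

The wrist view agrees with the top view to about 1 mm: pin carrier centred near x = 40, y = -0.8, bolt at (63,-66), stop face near x = 84. The path down to the pin is clear.

Call:
{"fn": "step_arm", "kwargs": {
  "targets": [0.03, 0.0008, -0.0006, 0, 0, 0, 75, 0.06, 0.0008, -0.0006, 0, 0, 0, 75, 0.085, 0.0008, -0.0006, 0, 0, 0, 75, 0.105, 0.0008, -0.0006, 0, 0, 0, 75, 0.12, 0.0008, -0.0006, 0, 0, 0, 75, 0.13, 0.0008, -0.0006, 0, 0, 0, 75, 0.137, 0.0008, -0.0006, 0, 0, 0, 75, 0.137, 0.0008, -0.0006, 0, 0, 0, 75],
  "squeeze": 30
}}

```text
time: 2.25
tool_pos: [0.5185, 0.3803, 0.0641]
tcp_rot: [-1.102, 1.274, 1.102]
wrist_force: [0.4, -0.4, 0.9]
width: 0.705
```

```bash
python3 - <<'E'
from h import *
goal(.0399,-.0007,.064)
c=cam('wrist','wrist2'); c=cam('scene','scene2')
E
```

```text
t 2.25 bed [39.4 -0.1] z 64.1 w 0.705 shift mm [ 0.1  -0.51 -0.59] turn [ 0.03 -0.01 -0.01]
F bed 0.44 -0.34 0.92 T [ 0.   -0.04  0.01]
```

View pics/wrist2.png

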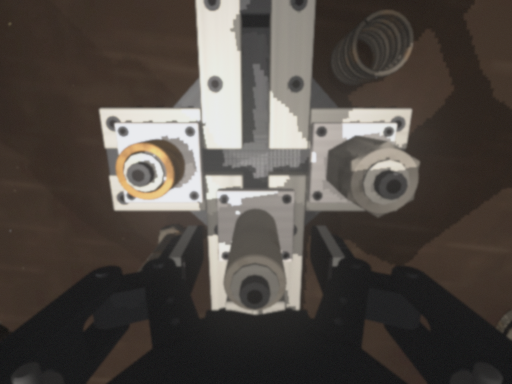

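Call:
{"fn": "step_arm", "kwargs": {
  "targets": [0, 0, -0.0005, 0, 0, 0, 200, 0, 0, -0.0005, 0, 0, 0, 230, 0, 0, -0.0005, 0, 0, 0, 230, 0, 0, -0.0005, 0, 0, 0, 230, 0, 0, -0.0005, 0, 0, 0, 230, 0, 0, -0.0005, 0, 0, 0, 230],
  "squeeze": 50
}}

```text
time: 3.1
tool_pos: [0.5188, 0.3801, 0.065]
tcp_rot: [-1.102, 1.273, 1.102]
wrist_force: [-0.4, -1.3, 4.6]
width: 0.286
```

```bash
python3 - <<'E'
from h import *
goal(.0399,-.0007,.064)
E
```

```text
t 3.1 bed [39.7 -0.2] z 65.0 w 0.286 shift mm [ 0.98 -0.16 -0.47] turn [0.05 0.04 0.05]
F bed -0.23 -1.37 4.61 T [-0.14  0.13  0.03]
```

Call:
{"fn": "step_arm", "kwargs": {
  "targets": [-0.001, 0, -0.0005, 0, 0, 0, 230, -0.001, 0.002, -0.0005, 0, 0, 0, 230, -0.001, 0.004, -0.0005, 0, 0, 0, 230, -0.001, 0.006, -0.0005, 0, 0, 0, 230, -0.001, 0.009, -0.0005, 0, 0, 0, 230, -0.001, 0.012, -0.0005, 0, 0, 0, 230]
}}

```text
time: 3.85
tool_pos: [0.5054, 0.3806, 0.0648]
tcp_rot: [-1.103, 1.276, 1.103]
wrist_force: [0.9, -0.1, -1.8]
width: 0.29
```

```bash
python3 - <<'E'
from h import *
goal(-.06,-.0007,.065)
E
```

```text
t 3.85 bed [26.4 -1.7] z 64.8 w 0.29 shift mm [-7.000e-02  8.644e+01  1.110e+00] turn [ 0.05 -0.09 -0.08]
F bed 0.92 0.02 -1.75 T [ 0.09 -0.14  0.01]
```

Call:
{"fn": "step_arm", "kwargs": {
  "targets": [0, 0.005, 0, 0, 0, 0, 230, 0, 0.01, 0, 0, 0, 0, 230, 0, 0.016, 0, 0, 0, 0, 230, 0, 0.022, 0, 0, 0, 0, 230, 0, 0.028, 0, 0, 0, 0, 230, 0, 0.032, 0, 0, 0, 0, 230, 0, 0.034, 0, 0, 0, 0, 230]
}}

```text
time: 4.72
tool_pos: [0.4722, 0.386, 0.0651]
tcp_rot: [-1.103, 1.274, 1.103]
wrist_force: [-0.2, -0.3, -3.8]
width: 0.289
```

```bash
python3 - <<'E'
from h import *
goal(-.06,-.0007,.065)
E
```

```text
t 4.725 bed [-7.2 -1.2] z 65.1 w 0.289 shift mm [ 0.09 52.78  0.53] turn [ 0.06 -0.02 -0.03]
F bed -0.12 -0.35 -3.83 T [ 0.01 -0.03  0.  ]
```

Call:
{"fn": "step_arm", "kwargs": {
  "targets": [0, 0.005, 0, 0, 0, 0, 230, 0, 0.011, 0, 0, 0, 0, 230, 0, 0.017, 0, 0, 0, 0, 230, 0, 0.023, 0, 0, 0, 0, 230, 0, 0.029, 0, 0, 0, 0, 230, 0, 0.035, 0, 0, 0, 0, 230, 0, 0.041, 0, 0, 0, 0, 230, 0, 0.046, 0, 0, 0, 0, 230, 0, 0.05, 0, 0, 0, 0, 230, 0, 0.053, 0, 0, 0, 0, 230, 0, 0.053, 0, 0, 0, 0, 230]
}}

```text
time: 6.1
tool_pos: [0.4198, 0.3936, 0.0651]
tcp_rot: [-1.102, 1.275, 1.103]
wrist_force: [-0.3, 0.2, -6.9]
width: 0.294
```

```bash
python3 - <<'E'
from h import *
goal(-.06,-.0007,.065)
E
```

```text
t 6.1 bed [-60.2  -1.2] z 65.1 w 0.294 shift mm [ 0.11 -0.19  0.54] turn [ 0.04 -0.02 -0.05]
F bed -0.34 0.12 -6.94 T [ 0.09  0.16 -0.06]
```

Call:
{"fn": "step_arm", "kwargs": {
  "targets": [0.0004, 0, 0, 0, 0, 0, 160, 0.0004, 0, 0, 0, 0, 0, 100, 0.0004, 0, 0, 0, 0, 0, 75, 0.0004, 0, 0, 0, 0, 0, 75, -0.02, 0, 0, 0, 0, 0, 75, -0.05, 0, 0, 0, 0, 0, 75, -0.09, 0, 0, 0, 0, 0, 75, -0.09, -0.04, 0.03, 0, 0, 0, 75, -0.09, -0.06, 0.058, 0, 0, 0, 75, -0.09, -0.06, 0.058, 0, 0, 0, 75]
}}

```text
time: 7.35
tool_pos: [0.4897, 0.4438, 0.1556]
tcp_rot: [-1.102, 1.272, 1.102]
wrist_force: [-0.2, -0.4, -1.1]
width: 0.709
```

```bash
python3 - <<'E'
from h import *
import pickle
goal(0,.0565,.065)
for n in ['wrist','scene','top']:
    c=cam(n,n+'3'); pickle.dump(c,open(n+'3.pkl','wb'))
E
```

```text
t 7.35 bed [ 1.8 58.6] z 155.6 w 0.709 shift mm [90.56  1.88 -2.18] turn [0.04 0.08 0.07]
F bed -0.12 -0.43 -1.07 T [ 0.01  0.   -0.01]
```

View pics/wrist3.png

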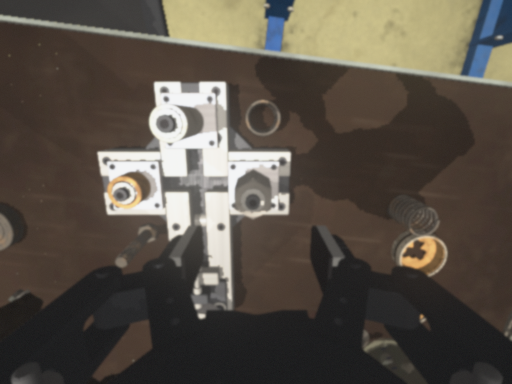

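View pics/scene3.png

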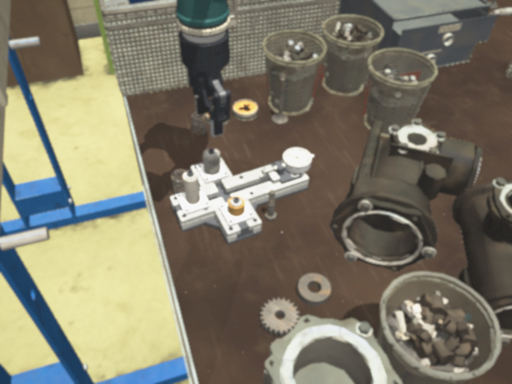

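```bash
python3 - <<'E'
from h import *
import pickle
c=pickle.load(open('wrist3.pkl','rb'))
f=c['frame'][75:315,95:300]; cv2.imwrite('pics/wz3.png',cv2.cvtColor(cv2.resize(f,None,fx=2.5,fy=2.5,interpolation=cv2.INTER_CUBIC),cv2.COLOR_RGB2BGR))
E
```

```text
(no output)
```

View pics/wz3.png

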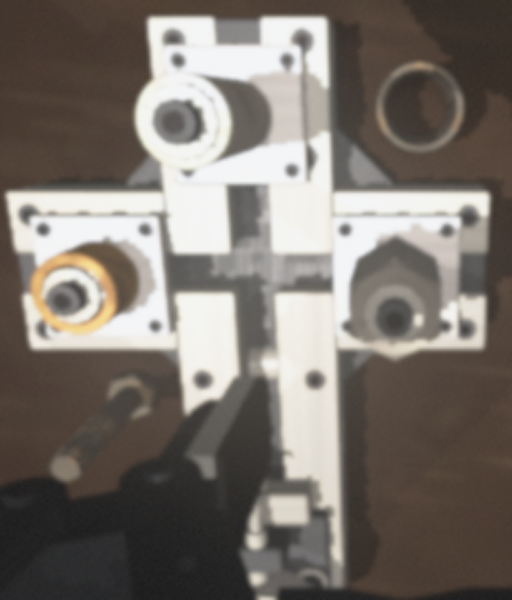

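```bash
python3 - <<'E'
from h import *
import pickle
c=pickle.load(open('wrist3.pkl','rb'))
for n,(x,y),z in [('sleeve',(395,318),.09),('bush',(66,298),.07),('pin',(176,122),.108),('fl',(303,40),.032),('fr',(173,40),.032),('slL',(345,230),.04),('slR',(447,231),.04),('ll',(476,215),.032),('lu',(466,328),.032),('pinpl1',(178,60),.04),('pp2',(287,60),.04),('pp3',(292,170),.04),('roller',(263,360),.03)]:
    print(n,(bed(ray(c,95+(x+.5)/2.5-.5,75+(y+.5)/2.5-.5,z))*1e3).round(1))
E
```

```text
sleeve [-1.1 55.4]
bush [ -1.7 -56.2]
pin [-60.8  -1.1]
fl [-87.  22.]
fr [-87.  -24.6]
slL [-19.3  36.1]
slR [-18.9  74.4]
ll [-23.6  85.9]
lu [22.3 83.2]
pinpl1 [-79.7 -20.9]
pp2 [-79.7  17.3]
pp3 [-41.6  17.3]
roller [36.8  0.2]
```

Pin carrier is at about x = -60 (clear of the crossing). The sleeve is at (-1,55.5) in my bed frame. I'll descend to grip its ±y flats.

Call:
{"fn": "step_arm", "kwargs": {
  "targets": [0.025, 0.0026, -0.0031, 0, 0, 0, 75, 0.05, 0.0026, -0.0031, 0, 0, 0, 75, 0.07, 0.0026, -0.0031, 0, 0, 0, 75, 0.085, 0.0026, -0.0031, 0, 0, 0, 75, 0.094, 0.0026, -0.0031, 0, 0, 0, 75, 0.0975, 0.0026, -0.0031, 0, 0, 0, 75, 0.0975, 0.0026, -0.0031, 0, 0, 0, 75]
}}

```text
time: 8.38
tool_pos: [0.4853, 0.44, 0.0581]
tcp_rot: [-1.102, 1.273, 1.102]
wrist_force: [0.4, -0.8, 0.2]
width: 0.701
```

```bash
python3 - <<'E'
from h import *
goal(-.0008,.0555,.058)
cam('wrist','wrist4')
E
```

```text
t 8.375 bed [-2.1 54.1] z 58.1 w 0.701 shift mm [ 0.07 -1.27  1.37] turn [0.04 0.02 0.02]
F bed 0.52 -0.75 0.19 T [ 0.01 -0.03 -0.02]
```

View pics/wrist4.png

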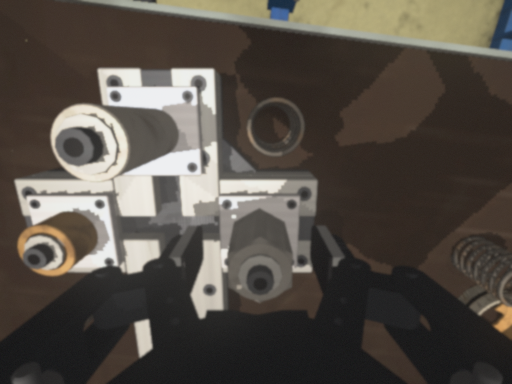

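Call:
{"fn": "step_arm", "kwargs": {
  "targets": [0, -0.0013, 0.0014, 0, 0, 0, 75, 0, -0.0013, 0.0014, 0, 0, 0, 150, 0, -0.0013, 0.0014, 0, 0, 0, 220, 0, -0.0013, 0.0014, 0, 0, 0, 220, 0, -0.0013, 0.0014, 0, 0, 0, 220, -0.0008, -0.0013, 0.0014, 0, 0, 0, 220, -0.0008, -0.0013, 0.0014, 0, 0, 0, 220],
  "squeeze": 60
}}

```text
time: 9.3
tool_pos: [0.4864, 0.4409, 0.0583]
tcp_rot: [-1.102, 1.274, 1.102]
wrist_force: [0.8, 0.3, 0.5]
width: 0.343
```

```bash
python3 - <<'E'
from h import *
goal(-.0008,0,.058)
E
```

```text
t 9.3 bed [-1.  55.2] z 58.3 w 0.343 shift mm [  0.34  -0.19 -55.21] turn [ 0.05 -0.   -0.  ]
F bed 0.77 0.4 0.51 T [ 0.13 -0.16 -0.03]
```

Call:
{"fn": "step_arm", "kwargs": {
  "targets": [-0.0004, 0, -0.002, 0, 0, 0, 220, -0.0004, 0, -0.006, 0, 0, 0, 220, -0.0004, 0, -0.011, 0, 0, 0, 220, -0.0004, 0, -0.016, 0, 0, 0, 220, -0.0004, 0, -0.021, 0, 0, 0, 220, -0.0004, 0, -0.025, 0, 0, 0, 220]
}}

```text
time: 10.05
tool_pos: [0.4824, 0.4153, 0.0585]
tcp_rot: [-1.103, 1.275, 1.102]
wrist_force: [0.1, -0.0, -4.8]
width: 0.343
```

```bash
python3 - <<'E'
from h import *
goal(-.0008,-.0012,.058)
E
```

```text
t 10.05 bed [-1.3 29.3] z 58.5 w 0.343 shift mm [  0.49  -0.5  -30.5 ] turn [ 0.03 -0.06 -0.05]
F bed 0.08 -0.03 -4.83 T [ 0.02 -0.    0.01]
```

Call:
{"fn": "step_arm", "kwargs": {
  "targets": [0, 0, -0.004, 0, 0, 0, 220, 0, 0, -0.009, 0, 0, 0, 220, 0, 0, -0.014, 0, 0, 0, 220, 0, 0, -0.019, 0, 0, 0, 220, 0, 0, -0.024, 0, 0, 0, 220, 0, 0, -0.028, 0, 0, 0, 220, 0, 0, -0.0302, 0, 0, 0, 220, 0, 0, -0.0302, 0, 0, 0, 220]
}}

```text
time: 11.05
tool_pos: [0.4786, 0.3862, 0.059]
tcp_rot: [-1.102, 1.274, 1.102]
wrist_force: [-0.3, 0.4, -5.9]
width: 0.344
```

```bash
python3 - <<'E'
from h import *
goal(.015,-.0012,.058)
E
```

```text
t 11.05 bed [-0.9 -0.1] z 59.0 w 0.344 shift mm [  0.99 -15.94  -1.13] turn [ 0.03  0.   -0.  ]
F bed -0.37 0.38 -5.87 T [0.02 0.05 0.02]
```

Call:
{"fn": "step_arm", "kwargs": {
  "targets": [0.0003, 0, -0.001, 0, 0, 0, 220, 0.0003, -0.003, -0.001, 0, 0, 0, 220, 0.0003, -0.007, -0.001, 0, 0, 0, 220, 0.0003, -0.01, -0.001, 0, 0, 0, 220, 0.0003, -0.012, -0.001, 0, 0, 0, 220, 0.0003, -0.012, -0.001, 0, 0, 0, 220]
}}

```text
time: 11.8
tool_pos: [0.4905, 0.3835, 0.0587]
tcp_rot: [-1.102, 1.274, 1.102]
wrist_force: [-0.8, 0.3, -6.0]
width: 0.338
```

```bash
python3 - <<'E'
from h import *
goal(.04,-.0012,.0585)
E
```

```text
t 11.8 bed [11.3 -0.9] z 58.7 w 0.338 shift mm [  0.16 -28.73  -0.27] turn [0.03 0.   0.  ]
F bed -0.83 0.18 -5.99 T [-0.01 -0.02 -0.01]
```

Call:
{"fn": "step_arm", "kwargs": {
  "targets": [0, -0.001, 0, 0, 0, 0, 220, 0, -0.002, 0, 0, 0, 0, 220, 0, -0.003, 0, 0, 0, 0, 220, 0, -0.004, 0, 0, 0, 0, 220]
}}

```text
time: 12.3
tool_pos: [0.4943, 0.383, 0.0587]
tcp_rot: [-1.102, 1.274, 1.102]
wrist_force: [-0.7, -0.0, -5.8]
width: 0.346
```

Call:
{"fn": "step_arm", "kwargs": {
  "targets": [0, -0.001, 0, 0, 0, 0, 220, 0, -0.002, 0, 0, 0, 0, 220, 0, -0.003, 0, 0, 0, 0, 220, 0, -0.004, 0, 0, 0, 0, 220]
}}

```text
time: 12.8
tool_pos: [0.4983, 0.3824, 0.0587]
tcp_rot: [-1.102, 1.274, 1.102]
wrist_force: [-0.1, -0.4, -4.7]
width: 0.343
```

```bash
python3 - <<'E'
from h import *
goal(.04,-.0012,.0585)
E
```

```text
t 12.8 bed [19.1 -0.9] z 58.7 w 0.343 shift mm [  0.17 -20.88  -0.28] turn [ 0.04 -0.   -0.  ]
F bed 0.0 -0.43 -4.74 T [-0.   -0.05  0.02]
```

Call:
{"fn": "step_arm", "kwargs": {
  "targets": [0, -0.001, 0, 0, 0, 0, 220, 0, -0.002, 0, 0, 0, 0, 220]
}}

```text
time: 13.05
tool_pos: [0.5003, 0.3821, 0.0586]
tcp_rot: [-1.102, 1.274, 1.102]
wrist_force: [-0.1, -0.5, -4.3]
width: 0.342
```

Call:
{"fn": "step_arm", "kwargs": {
  "targets": [0, -0.001, 0, 0, 0, 0, 220, 0, -0.002, 0, 0, 0, 0, 220]
}}

```text
time: 13.3
tool_pos: [0.5022, 0.3818, 0.0587]
tcp_rot: [-1.102, 1.274, 1.102]
wrist_force: [0.7, 0.0, -5.1]
width: 0.343
```

Call:
{"fn": "step_arm", "kwargs": {
  "targets": [0, -0.001, 0, 0, 0, 0, 220, 0, -0.002, 0, 0, 0, 0, 220]
}}

```text
time: 13.55
tool_pos: [0.5042, 0.3815, 0.0587]
tcp_rot: [-1.102, 1.274, 1.102]
wrist_force: [0.6, 0.6, -5.5]
width: 0.34
```

```bash
python3 - <<'E'
from h import *
goal(.04,-.0012,.0585)
E
```

```text
t 13.55 bed [25.1 -0.9] z 58.7 w 0.34 shift mm [  0.18 -14.89  -0.27] turn [ 0.05 -0.    0.  ]
F bed 0.48 0.64 -5.52 T [-0.01 -0.02 -0.01]
```

Call:
{"fn": "step_arm", "kwargs": {
  "targets": [0, -0.001, 0, 0, 0, 0, 220]
}}

```text
time: 13.68
tool_pos: [0.5052, 0.3814, 0.0587]
tcp_rot: [-1.102, 1.274, 1.102]
wrist_force: [-0.5, -0.5, -4.1]
width: 0.341
```

Call:
{"fn": "step_arm", "kwargs": {
  "targets": [0, -0.001, 0, 0, 0, 0, 220]
}}

```text
time: 13.8
tool_pos: [0.5062, 0.3813, 0.0587]
tcp_rot: [-1.102, 1.274, 1.102]
wrist_force: [0.1, -0.3, -5.5]
width: 0.343
```

Call:
{"fn": "step_arm", "kwargs": {
  "targets": [0, -0.001, 0, 0, 0, 0, 220]
}}

```text
time: 13.92
tool_pos: [0.507, 0.3812, 0.0587]
tcp_rot: [-1.102, 1.274, 1.103]
wrist_force: [-1.7, -0.5, -3.5]
width: 0.338
```

Call:
{"fn": "step_arm", "kwargs": {
  "targets": [0, -0.001, 0, 0, 0, 0, 220]
}}

```text
time: 14.05
tool_pos: [0.5075, 0.3811, 0.0588]
tcp_rot: [-1.102, 1.275, 1.103]
wrist_force: [-4.1, 0.3, -0.6]
width: 0.344
```

```bash
python3 - <<'E'
from h import *
goal(.04,-.0012,.0585)
import pickle
for n in ['wrist']:
    c=cam(n,n+'5'); pickle.dump(c,open(n+'5.pkl','wb'))
E
```

```text
t 14.05 bed [28.5 -0.9] z 58.8 w 0.344 shift mm [  0.31 -11.55  -0.29] turn [ 0.03 -0.01 -0.08]
F bed -4.13 -0.33 -0.58 T [0.08 0.7  0.02]
```

View pics/wrist5.png

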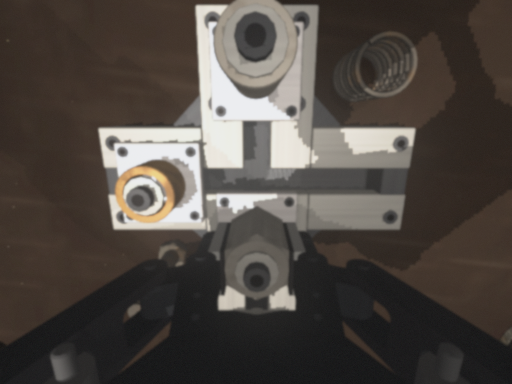

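The sleeve stands in the station slot between the fingers at (257,270), upright. The catch begins at x ≈ 27.7, so home should be near 65.7.

Call:
{"fn": "step_arm", "kwargs": {
  "targets": [0, -0.001, 0, 0, 0, 0, 220]
}}

```text
time: 14.22
tool_pos: [0.5083, 0.381, 0.059]
tcp_rot: [-1.102, 1.275, 1.103]
wrist_force: [-5.6, -0.6, -0.3]
width: 0.345
```

Call:
{"fn": "step_arm", "kwargs": {
  "targets": [0, -0.001, 0, 0, 0, 0, 220]
}}

```text
time: 14.35
tool_pos: [0.5097, 0.3808, 0.0591]
tcp_rot: [-1.102, 1.274, 1.103]
wrist_force: [-3.8, -0.0, 0.2]
width: 0.344
```

```bash
python3 - <<'E'
from h import *
goal(.04,-.0012,.0585)
E
```

```text
t 14.35 bed [30.7 -0.9] z 59.1 w 0.344 shift mm [ 0.57 -9.34 -0.35] turn [ 0.06 -0.01 -0.03]
F bed -3.75 -0.57 0.2 T [-0.13  0.65  0.  ]
```

Call:
{"fn": "step_arm", "kwargs": {
  "targets": [0, -0.001, 0, 0, 0, 0, 220]
}}

```text
time: 14.48
tool_pos: [0.5115, 0.3806, 0.0591]
tcp_rot: [-1.103, 1.273, 1.102]
wrist_force: [-1.9, -0.7, -1.4]
width: 0.346
```

Call:
{"fn": "step_arm", "kwargs": {
  "targets": [0, -0.001, 0, 0, 0, 0, 220]
}}

```text
time: 14.6
tool_pos: [0.5129, 0.3803, 0.0591]
tcp_rot: [-1.103, 1.273, 1.102]
wrist_force: [-0.9, -1.8, -0.6]
width: 0.341
```

Call:
{"fn": "step_arm", "kwargs": {
  "targets": [0, -0.001, 0, 0, 0, 0, 220]
}}

```text
time: 14.72
tool_pos: [0.5139, 0.3802, 0.0591]
tcp_rot: [-1.103, 1.273, 1.102]
wrist_force: [-1.2, -1.4, -0.1]
width: 0.34
```

```bash
python3 - <<'E'
from h import *
goal(.04,-.0012,.0585)
E
```

```text
t 14.725 bed [34.9 -0.9] z 59.1 w 0.34 shift mm [ 0.57 -5.1  -0.35] turn [0.05 0.02 0.08]
F bed -1.0 -1.55 -0.06 T [-0.33  0.17  0.05]
```

Call:
{"fn": "step_arm", "kwargs": {
  "targets": [-0.0003, -0.002, -0.0002, 0, 0, 0, 220, -0.0003, -0.004, -0.0002, 0, 0, 0, 220, -0.0003, -0.006, -0.0002, 0, 0, 0, 220, -0.0003, -0.008, -0.0002, 0, 0, 0, 220, -0.0003, -0.01, -0.0002, 0, 0, 0, 220]
}}

```text
time: 15.35
tool_pos: [0.5232, 0.3788, 0.0591]
tcp_rot: [-1.102, 1.273, 1.102]
wrist_force: [-0.6, 0.7, -0.3]
width: 0.338
```

```bash
python3 - <<'E'
from h import *
goal(.057,-.0012,.059)
E
```

```text
t 15.35 bed [44.3 -0.9] z 59.1 w 0.338 shift mm [  0.1  -12.73  -0.28] turn [0.04 0.02 0.01]
F bed -0.71 0.58 -0.29 T [-0.04  0.2   0.06]
```

Call:
{"fn": "step_arm", "kwargs": {
  "targets": [0, -0.0015, -0.0002, 0, 0, 0, 220, 0, -0.003, -0.0002, 0, 0, 0, 220, 0, -0.005, -0.0002, 0, 0, 0, 220, 0, -0.007, -0.0002, 0, 0, 0, 220, 0, -0.009, -0.0002, 0, 0, 0, 220, 0, -0.0105, -0.0002, 0, 0, 0, 220]
}}

```text
time: 16.1
tool_pos: [0.5335, 0.3772, 0.0591]
tcp_rot: [-1.102, 1.273, 1.102]
wrist_force: [-1.3, 2.2, -0.6]
width: 0.343
```

```bash
python3 - <<'E'
from h import *
goal(.066,-.0012,.059)
E
```

```text
t 16.1 bed [54.7 -1. ] z 59.1 w 0.343 shift mm [  0.06 -11.25  -0.16] turn [0.04 0.03 0.01]
F bed -1.57 1.96 -0.58 T [ 0.37  0.22 -0.04]
```

Call:
{"fn": "step_arm", "kwargs": {
  "targets": [0, -0.001, 0.0002, 0, 0, 0, 220, 0, -0.002, 0.0002, 0, 0, 0, 220, 0, -0.003, 0.0002, 0, 0, 0, 220]
}}

```text
time: 16.48
tool_pos: [0.5364, 0.3768, 0.0591]
tcp_rot: [-1.102, 1.274, 1.102]
wrist_force: [-0.1, 1.4, 0.5]
width: 0.342
```

Call:
{"fn": "step_arm", "kwargs": {
  "targets": [0, -0.001, 0, 0, 0, 0, 220]
}}

```text
time: 16.6
tool_pos: [0.5374, 0.3766, 0.0591]
tcp_rot: [-1.102, 1.274, 1.102]
wrist_force: [-1.1, 2.0, -0.8]
width: 0.346
```

Call:
{"fn": "step_arm", "kwargs": {
  "targets": [0, -0.001, 0, 0, 0, 0, 220]
}}

```text
time: 16.73
tool_pos: [0.5384, 0.3765, 0.0591]
tcp_rot: [-1.102, 1.274, 1.102]
wrist_force: [0.2, 1.8, 0.7]
width: 0.343
```

Call:
{"fn": "step_arm", "kwargs": {
  "targets": [0, -0.001, 0, 0, 0, 0, 220]
}}

```text
time: 16.85
tool_pos: [0.5394, 0.3763, 0.0591]
tcp_rot: [-1.102, 1.274, 1.102]
wrist_force: [-0.1, 1.4, 0.3]
width: 0.339
```

```bash
python3 - <<'E'
from h import *
goal(.066,-.0012,.059)
E
```

```text
t 16.85 bed [60.7 -1. ] z 59.1 w 0.339 shift mm [ 0.09 -5.33 -0.18] turn [0.05 0.01 0.01]
F bed -0.31 1.41 0.34 T [ 0.42  0.14 -0.09]
```

Now I'll use half-millimetre steps and watch for the roller's forward pull and then the stop.

Call:
{"fn": "step_arm", "kwargs": {
  "targets": [0, -0.0005, 0, 0, 0, 0, 220]
}}

```text
time: 16.98
tool_pos: [0.54, 0.3762, 0.0591]
tcp_rot: [-1.103, 1.273, 1.102]
wrist_force: [-0.4, 2.0, -0.5]
width: 0.342
```

Call:
{"fn": "step_arm", "kwargs": {
  "targets": [0, -0.0005, 0, 0, 0, 0, 220]
}}

```text
time: 17.1
tool_pos: [0.5406, 0.3762, 0.0591]
tcp_rot: [-1.103, 1.273, 1.102]
wrist_force: [0.4, 1.8, -0.8]
width: 0.342
```

Call:
{"fn": "step_arm", "kwargs": {
  "targets": [0, -0.0005, 0.0001, 0, 0, 0, 220]
}}

```text
time: 17.23
tool_pos: [0.5411, 0.3761, 0.0591]
tcp_rot: [-1.103, 1.273, 1.102]
wrist_force: [1.5, 0.9, -0.0]
width: 0.344
```

Call:
{"fn": "step_arm", "kwargs": {
  "targets": [0, -0.0005, 0, 0, 0, 0, 220]
}}

```text
time: 17.35
tool_pos: [0.5417, 0.376, 0.0591]
tcp_rot: [-1.103, 1.273, 1.102]
wrist_force: [1.3, 1.5, -0.4]
width: 0.343
```

```bash
python3 - <<'E'
from h import *
goal(.066,-.0012,.059)
E
```

```text
t 17.35 bed [63. -1.] z 59.1 w 0.343 shift mm [ 0.09 -3.03 -0.18] turn [0.05 0.   0.04]
F bed 1.12 1.64 -0.36 T [ 0.24 -0.19 -0.01]
```

Call:
{"fn": "step_arm", "kwargs": {
  "targets": [0, -0.0005, 0, 0, 0, 0, 220]
}}

```text
time: 17.48
tool_pos: [0.5422, 0.3759, 0.0591]
tcp_rot: [-1.103, 1.273, 1.102]
wrist_force: [1.8, 0.6, 0.3]
width: 0.339
```

Call:
{"fn": "step_arm", "kwargs": {
  "targets": [0, -0.0005, 0, 0, 0, 0, 220]
}}

```text
time: 17.6
tool_pos: [0.5427, 0.3759, 0.0591]
tcp_rot: [-1.103, 1.273, 1.102]
wrist_force: [2.7, 0.8, -0.1]
width: 0.344
```

Call:
{"fn": "step_arm", "kwargs": {
  "targets": [0, -0.0005, 0, 0, 0, 0, 220]
}}

```text
time: 17.73
tool_pos: [0.5432, 0.3758, 0.0591]
tcp_rot: [-1.103, 1.273, 1.102]
wrist_force: [3.1, 0.1, -0.8]
width: 0.341
```

```bash
python3 - <<'E'
from h import *
goal(.066,-.0012,.059)
E
```

```text
t 17.725 bed [64.6 -1. ] z 59.1 w 0.341 shift mm [ 0.08 -1.44 -0.19] turn [0.05 0.01 0.05]
F bed 3.1 0.53 -0.83 T [ 0.09 -0.57 -0.05]
```

Call:
{"fn": "step_arm", "kwargs": {
  "targets": [0, -0.0005, 0, 0, 0, 0, 220]
}}

```text
time: 17.85
tool_pos: [0.5435, 0.3757, 0.059]
tcp_rot: [-1.103, 1.274, 1.102]
wrist_force: [2.9, 0.4, -0.8]
width: 0.341
```

Call:
{"fn": "step_arm", "kwargs": {
  "targets": [0, -0.0005, 0, 0, 0, 0, 220]
}}

```text
time: 17.98
tool_pos: [0.5438, 0.3757, 0.0589]
tcp_rot: [-1.102, 1.274, 1.102]
wrist_force: [2.1, -0.2, -1.7]
width: 0.344
```

```bash
python3 - <<'E'
from h import *
goal(.066,-.0012,.059)
E
```

```text
t 17.975 bed [65.1 -1. ] z 58.9 w 0.344 shift mm [-0.07 -0.92 -0.18] turn [ 0.04 -0.   -0.  ]
F bed 2.14 0.09 -1.68 T [ 0.2  -0.43 -0.06]
```

Call:
{"fn": "step_arm", "kwargs": {
  "targets": [0, -0.0004, 0, 0, 0, 0, 220]
}}

```text
time: 18.1
tool_pos: [0.544, 0.3756, 0.0588]
tcp_rot: [-1.102, 1.274, 1.103]
wrist_force: [2.8, 1.2, -1.8]
width: 0.339
```

Call:
{"fn": "step_arm", "kwargs": {
  "targets": [0, -0.0004, 0, 0, 0, 0, 220]
}}

```text
time: 18.23
tool_pos: [0.544, 0.3756, 0.0587]
tcp_rot: [-1.102, 1.275, 1.103]
wrist_force: [1.7, 0.8, -1.4]
width: 0.339
```

```bash
python3 - <<'E'
from h import *
goal(.066,-.0012,.059)
E
```

```text
t 18.225 bed [65.4 -1.1] z 58.7 w 0.339 shift mm [-0.29 -0.62 -0.09] turn [ 0.04 -0.02 -0.06]
F bed 1.57 1.06 -1.41 T [ 0.27 -0.17  0.02]
```

Call:
{"fn": "step_arm", "kwargs": {
  "targets": [0, -0.0004, 0, 0, 0, 0, 220]
}}

```text
time: 18.35
tool_pos: [0.5441, 0.3755, 0.0587]
tcp_rot: [-1.102, 1.275, 1.103]
wrist_force: [-0.4, 1.9, -1.3]
width: 0.34
```

Call:
{"fn": "step_arm", "kwargs": {
  "targets": [0, -0.0003, 0, 0, 0, 0, 220]
}}

```text
time: 18.48
tool_pos: [0.5441, 0.3755, 0.0587]
tcp_rot: [-1.102, 1.276, 1.104]
wrist_force: [-2.3, 2.3, -0.0]
width: 0.339
```

```bash
python3 - <<'E'
from h import *
goal(.066,-.0012,.059)
E
```

```text
t 18.475 bed [65.5 -1.1] z 58.7 w 0.339 shift mm [-0.32 -0.51 -0.08] turn [ 0.04 -0.03 -0.12]
F bed -2.62 1.92 -0.03 T [0.4  0.35 0.04]
```

Firm, still contact at x = 65.5 (expected 65.7), with the net push only -2.6 N. I'll relax slightly and release.

Call:
{"fn": "step_arm", "kwargs": {
  "targets": [0, 0.0002, 0.0002, 0, 0, 0, 220, 0, 0.0002, 0.0002, 0, 0, 0, 150, 0, 0.0002, 0.0002, 0, 0, 0, 110, 0, 0.0002, 0.0002, 0, 0, 0, 95, 0, 0.0002, 0.0002, 0, 0, 0, 95, -0.01, 0.0002, 0.0002, 0, 0, 0, 95, -0.03, 0.0002, 0.0002, 0, 0, 0, 95, -0.06, 0.0002, 0.0002, 0, 0, 0, 95, -0.1, 0.0002, 0.0002, 0, 0, 0, 95, -0.14, 0.0002, 0.0002, 0, 0, 0, 95, -0.14, 0.0002, 0.0002, 0, 0, 0, 95]
}}

```text
time: 19.85
tool_pos: [0.5481, 0.3777, 0.2065]
tcp_rot: [-1.102, 1.262, 1.099]
wrist_force: [0.5, 0.1, 1.2]
width: 0.626
```

```bash
python3 - <<'E'
from h import *
import pickle
goal(.066,-.0012,.059)
for n in ['wrist','scene']:
    c=cam(n,n+'6'); pickle.dump(c,open(n+'6.pkl','wb'))
    f=c['frame']; f=f[20:330,130:390] if n=='wrist' else f[135:250,160:325]
    k=1.9 if n=='wrist' else 4.8
    cv2.imwrite('pics/'+n+'6z.png',cv2.cvtColor(cv2.resize(f,None,fx=k,fy=k,interpolation=cv2.INTER_CUBIC),cv2.COLOR_RGB2BGR))
E
```

```text
t 19.85 bed [69.1  1.6] z 206.5 w 0.626 shift mm [147.45   4.36  -3.92] turn [0.05 0.43 0.51]
F bed 0.49 0.14 1.16 T [0.04 0.   0.07]
```

View pics/wrist6z.png

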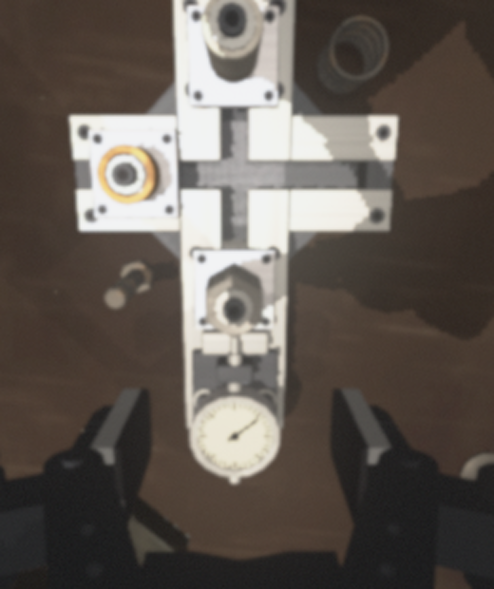

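View pics/scene6z.png

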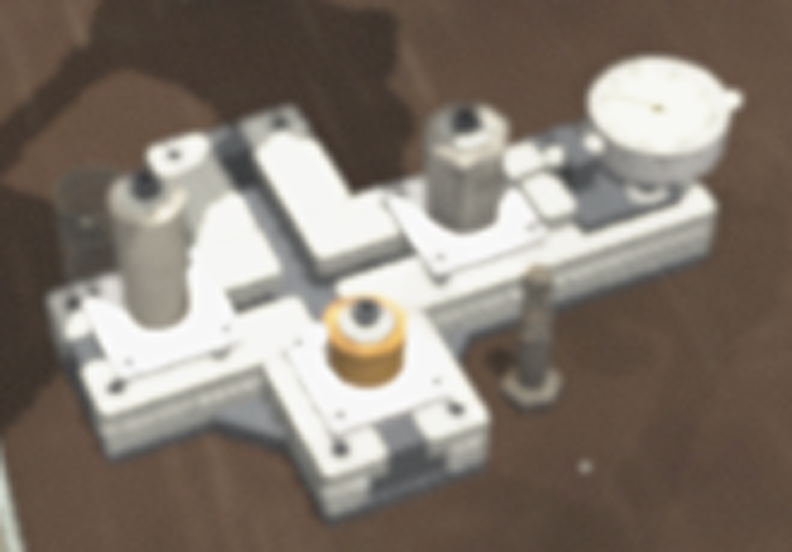

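```bash
python3 - <<'E'
from h import *
import pickle
c=cam('wrist','wrist7'); pickle.dump(c,open('wrist7.pkl','wb'))
c=pickle.load(open('wrist6.pkl','rb'))
for n,(x,y),z in [('c1',(201,259),.04),('c2',(265,258),.04),('c3',(205,324),.04),('c4',(267,323),.04),('front edge',(222,332),.04),('stop face',(215,335),.045),('screw',(234,309),.09),('pin c3',(198,96),.04),('pin c4',(270,96),.04),('bush',(124,174),.07),('ref ru',(91,215),.032),('lu',(377,215),.032),('ll',(384,132),.032),('rl',(84,132),.032)]:
    print(n,(bed(ray(c,130+(x+.5)/1.9-.5,20+(y+.5)/1.9-.5,z))*1e3).round(1))
goal(.066,0,.2)
E
```

```text
c1 [ 46.8 -20.8]
c2 [46.3 16.8]
c3 [ 86.6 -19.3]
c4 [86.1 18.5]
front edge [91.7 -9. ]
stop face [ 92.1 -13. ]
screw [64.2 -1.2]
pin c3 [-41.4 -20.5]
pin c4 [-41.5  18.3]
bush [ -1.  -56.6]
ref ru [ 22.  -85.5]
lu [22.2 83. ]
ll [-23.9  83.5]
rl [-23.8 -85.7]
t 20.0 bed [66.1 -0.9] z 199.4 w 0.624 shift mm [-0.57  0.14  0.94] turn [0.05 0.01 0.01]
F bed -0.86 -0.2 -0.24 T [-0.06 -0.    0.  ]
```

Call:
{"fn": "step_arm", "kwargs": {
  "targets": [0, 0, 0, 0, 0, 0, 95, 0, 0, 0, 0, 0, 0, 95, 0, 0, 0, 0, 0, 0, 95, 0, 0, 0, 0, 0, 0, 95]
}}

```text
time: 20.5
tool_pos: [0.545, 0.3757, 0.1986]
tcp_rot: [-1.102, 1.275, 1.103]
wrist_force: [-0.2, -0.9, -0.1]
width: 0.626
```

```bash
python3 - <<'E'
from h import *
goal(.066,0,.2)
print(bot.finish_job())
E
```

```text
t 20.5 bed [66.3 -0.9] z 198.6 w 0.626 shift mm [-1.41  0.28  0.86] turn [ 0.04 -0.02 -0.03]
F bed -0.03 -0.89 -0.11 T [ 0.05  0.05 -0.  ]
the job is handed in; nothing more can be done
None
```

The pin's carrier is in the front bay, the sleeve's carrier is home against the gauge stop, and I handed the job in at 20.5 s.

- **Pin carrier:** I slid it straight along the slots to x ≈ -60 mm, which is clear of the crossing.
- **Sleeve carrier:** I slid it from the left bay through the crossing. The catch was felt at x ≈ 27.7 mm, so home was expected near 65.7 mm. In 0.3 to 0.5 mm steps I felt the roller pull it forward by about 3 N. It then met firm contact at 65.5 mm with a net push of only about 2.6 N, and I released it.
- **Last pictures:** The sleeve's plate lies against the stop, with its front edge at 91.7 mm and the stop face at 92.1 mm, and its centre measures about 66 mm. The bush's carrier measures where it started. The bolt and spring stand where they were by eye; I did not measure them again. The hand is open, about 14 cm above its grip height and touching nothing.

**Disagreements:**
- The top and wrist views differed by about 1 mm.
- The sideways scene view put the screw tops up to 10 mm off, so I did not use it for measuring.
- The catch showed at most about 5.6 N in my readings, below the stated 8 to 15 N. I read it only once per 1 mm step.

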